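Right the toppled finial stand on the riser

TASK

The tall, top-heavy finial stand has been knocked over and lies on the bench. Pick it up, turn it upright and lower it gently onto the middle of the round riser plate, feeling for the plate because the riser's height is not known; keep hold until its foot rests on the plate, then let go so that it stays standing by itself. Leave the black mould block, the ball stand and the white plaster mould where they are.

Things in the scene. Friction and masses are not known exactly. Their poses are not given: they have to be found in the camera images.
- stand_mid (a point): Midpoint on the axis of the finial stand (rigid, 217 mm long, 0.2 to 0.4 kg), 105 mm from the foot's underside, on its square wooden stem: 16 x 16 mm, bare from 20 to 154 mm above the foot's underside. x axis: along the stem from foot to globe, up when upright; y, z: square to the flats of stem and foot. It starts lying level, axis 26 mm above the bench, z up, globe towards the robot's right.
- stand_foot (a point): Centre of the underside of the finial stand's square dark steel foot, 52 x 52 x 14 mm; axes as stand_mid. The foot is light for the stand: the centre of mass is about 119 mm above this point, so that upright it falls over when tilted more than about 12 degrees, and it can swing in a weak grip.
- stand_globe (a point): Centre of the finial stand's solid dark red globe, 52 mm in diameter, on the axis 183 mm from the foot's underside; axes as stand_mid. A brass collar 24 mm wide lies below it (154 to 158 mm), a small brass tip above it. At the start the globe and one side of the foot rest on the bench.
- riser: Grey riser, fixed to the bench: round base 110 mm across, column with a side clamp screw, flat round plate 120 mm across topped by a black rubber disc, centred above the base. Origin: centre of the base's underside, on the bench; z up. The plate's top is clamped 45 to 85 mm above the bench; its height differs each time and is not reported: feel or see it. It does not give under 25 N.
- ball_stand_mid (a point): Bystander: a grey block with a black glass ball on a short rod, 63 x 68 x 155 mm, standing upright; point 75 mm above its underside; z up.
- black_mould_mid (a point): Bystander: sooty black mould block, 112 x 94 x 38 mm, lying flat; point half-way up; z up.
- mould_mid (a point): Bystander: white plaster mould half, 76 x 87 x 25 mm, lying flat; point half-way up; z up.
There are look-alikes about, which are no part of the job. There is more than one size of the part that bears stand_mid; the job needs the larger.

How it is judged:
By the outcome, as a careful person would: the job done as asked, in the order asked, and still so for the second after the job is handed in, with the robot touching nothing.
It also fails if it takes over 48 s, if anything falls off the work surface, if the arm or the gripper's body presses on something with over 40 N, if the wrist force passes 120 N, or if a joint passes its speed limit or range.

ROBOT

A 6-joint arm with a two-finger parallel gripper is mounted at the origin on a cart in front of the work surface, level with it; the furniture and walls round the work are solid. World frame = base frame: x ahead of the robot, y to its left, z up, the work surface at z = 0. Lengths are in mm, angles in rad, forces in N, time in s.
With the tool pointing down it reaches from about 300 to 850 mm from the base axis. Payload 5.4 kg.
Tool frame: the origin (TCP) lies midway between the tips of the shut fingers; the grasp point (between the pads) lies 19 mm behind it; z points along the fingers, y is the direction in which the jaws open and shut (so a half turn about z gives the same grasp; the last joint's range is limited). The gripper opens to 85 mm and grips with 20 to 120 N. Pads are 22 mm wide; open, the fingers measure 114 mm over their backs; the gripper's body (76 mm by 85 mm) begins 54 mm behind the grasp point. The pads swing forward as they close: fully open they stand 13 mm farther back than shut.
Start: joints at [-1.54, 0.158, 1.597, -0, 1.386, -0.21], TCP at [137.103, -558.399, 231.299] pointing down, gripper open.
Joint ranges: [-2.91, 2.91], [-0.94, 2.29], [0.18, 2.7], [-1.29, 4.43], [0.17, 2.64], [-3, 3]. Speed limits (rad/s): [2.57, 2.57, 3.14, 3.14, 3.14, 3.14].

INTERFACE

Orientations are given as [roll, pitch, yaw] about the fixed x, y, z axes, in that order (R = Rz(yaw) Ry(pitch) Rx(roll)).
In Python, from workcell import env gives the robot as it stands.
- The arm moves only by the shell command python3 -m crank 'ROWS'. ROWS is JSON, a list of rows, each an object with "gripper": the finger opening in mm, from 0 to 85.4; "dp": the shift along the tool's x, y, z in units of 30 mm (1.0 is 30 mm), a list of three; "yaw": the turn about the tool's z in units of 6 degrees (1.0 is 6 degrees). In form: [{"gripper": gripper, "dp": [tx, ty, tz], "yaw": yaw}, ...]. A call has 1 to 10 rows; each row shifts and turns the commanded pose from where the row before left it, along the tool's axes as they then stand; what a row does not reach is not made up. A row lasts 1/12 s, in which the tool goes at most 41.7 mm and 7.16 degrees, less where a joint would pass 70% of its speed; a pose out of reach is approached as far as the arm can. A call is refused whole if a number of a shift passes 1 or a number of a turn 1, either way. A call with a gripper value outside its range is refused whole. The fingers move at their own pace and stop on an object; the grip force is fixed at half the most. Time passes only in rows, so rows that do not move let the fingers close. It gives the time, the measured TCP pose, the force and the opening at its end, in the units of the state.
- env.state(): the state, without advancing time (a new reading comes with each control period).
- env.capture(name): name is "scene" or "side" or "wrist"; returns (picture, depth): 384x512x3 uint8, red, green, blue; 384x512 float32, mm along the optical axis (not along the pixel's ray), 0 where there is no reading.
- env.camera_model(name): a dict with "fov_y" (degrees; the focal length in pixels is half the picture's height over the tangent of half this angle, whatever the lens; pixels are square), "cx", "cy" (the principal point, pixels), "k1" (the pictures are not rectified: a ray, as slopes to the right and down, at radius r is drawn at 1 + k1 r^2 times it, then the intrinsics apply), "camera_from_world" (4x4, takes a point from world to camera coordinates). Camera axes: x right, y down, z forward; pixel columns grow to the right and rows downward; lengths in mm; the calibration is good to about 2 mm. A picture is of the moment at which its call begins: read the wrist's pose just before it. camera_model takes no time and is no camera call; for the wrist camera it gives the pose at the moment of the call.
- env.job_done(): hands the job in, once; it reports no verdict.
The state is a dict: "t": time; "qpos": joint angles; "qd": joint speeds; "joint_efforts": joint torques, N m; "tcp_pos": TCP position; "ee_rot": TCP orientation; "force": force on the tool from outside, world axes, zero at the start; "moment": the same for the moment, N m; "width": finger opening in mm.
Only numpy, scipy, OpenCV 4.12 (cv2) and the standard library are available. Lean on these libraries where they do the work, as an engineer would, in place of code of your own. Each camera call takes 0.05 s, during which the arm holds its last target. There are 200 camera calls.

## Working session

There is one attempt and no reset: what is moved stays moved. The work goes in short steps, Python scripts to look and compute and a shell command to move; the robot and the scene stay as the last step left them, time stands still between calls to the robot, and variables do not carry over. Pictures are saved under pics/ and viewed, about 8 in all and at most 12, crops included, and the job is handed in when it is done.

```bash
ls; mkdir -p pics; cat > h.py <<'E'
import numpy as np, cv2
from workcell import env
def K(m,h=384):
    f=h/2/np.tan(np.radians(m['fov_y'])/2); return np.array([[f,0,m['cx']],[0,f,m['cy']],[0,0,1]])
def ray(m,u,v):
    # undistort: (k1 radial) -> slopes
    p=cv2.undistortPoints(np.array([[[u,v]]],float),K(m),np.array([m['k1'],0,0,0.]))[0,0]
    return np.array([p[0],p[1],1.])
def world(m,u,v,d):
    T=np.linalg.inv(np.array(m['camera_from_world'])); return (T@np.r_[ray(m,u,v)*d,1])[:3]
def atz(m,u,v,z):
    T=np.linalg.inv(np.array(m['camera_from_world'])); c=T[:3,3]; r=T[:3,:3]@ray(m,u,v); return c+r*(z-c[2])/r[2]
def pix(m,P):
    T=np.array(m['camera_from_world']); r=cv2.Rodrigues(T[:3,:3])[0]
    return cv2.projectPoints(np.array([P],float),r,T[:3,3],K(m),np.array([m['k1'],0,0,0.]))[0][0,0]
def shot(n,f):
    m=env.camera_model(n); im,d=env.capture(n); cv2.imwrite(f'pics/{f}.png',im[:,:,::-1]); np.savez(f'pics/{f}.npz',im=im,d=d,m=np.array(m,dtype=object)); return m,im,d
def load(f):
    z=np.load(f'pics/{f}.npz',allow_pickle=True); return z['m'].item(),z['im'],z['d']
E
python3 - <<'E'
from h import *
s=env.state(); print(s)
a=shot('scene','s0');b=shot('side','d0')
for m,_,d in(a,b): print(m['fov_y'],m['k1'],np.linalg.inv(m['camera_from_world'])[:3].round(2).tolist(),(d>0).mean())
E
```

```text
pics
{'t': 0.0, 'qpos': array([-1.54007478e+00,  1.59060487e-01,  1.59824460e+00, -3.17826811e-06,
        1.38620917e+00, -2.10073174e-01]), 'qd': array([-0.00065543, -0.00074998,  0.00023714,  0.00136357, -0.00040557,
        0.00078069]), 'joint_efforts': array([-2.43145740e-03, -3.96010673e+01, -3.31423295e+01, -4.28463545e-04,
        8.49411765e-03, -3.67400651e-05]), 'tcp_pos': array([ 137.09722791, -557.79047407,  230.30428983]), 'ee_rot': array([-3.13971265e+00, -3.97659417e-04,  2.40794933e-01]), 'force': array([ 0.50493498,  0.06355326, -0.0238943 ]), 'moment': array([ 0.00359511,  0.01712867, -0.04914656]), 'width': 85.33295209941012}
43.54251295512487 -0.1600001674793174 [[0.79, 0.37, -0.49, 1164.36], [0.61, -0.49, 0.62, -701.09], [-0.01, -0.79, -0.61, 841.57]] 0.9964396158854166
44.512815807764426 -0.08592899119928753 [[0.99, -0.07, 0.11, 477.8], [-0.13, -0.45, 0.88, -923.25], [-0.01, -0.89, -0.45, 602.91]] 0.9962310791015625
```

View pics/s0.png

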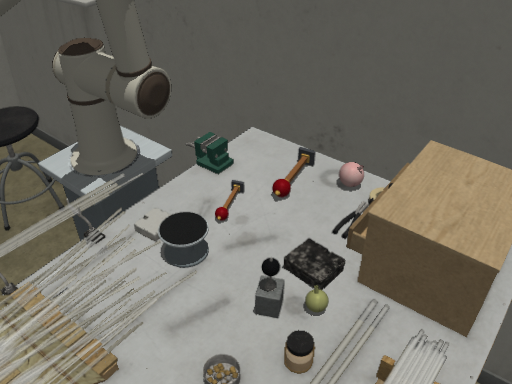

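View pics/d0.png

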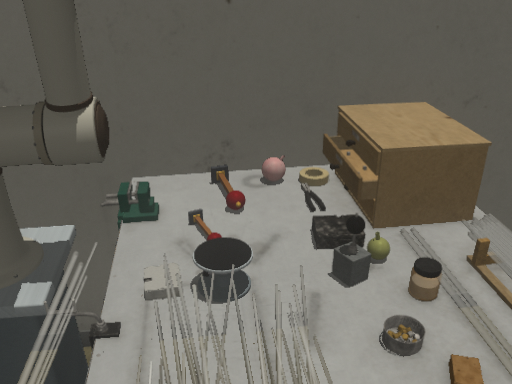

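Scene view (side view agrees): the larger red-globe stand has its globe at (282,187) and foot at (306,157). The riser plate is at (184,230), the white mould at (152,222), the black mould at (314,263) and the ball stand at (270,290). Possible mix-ups are the small finial stand at (222,213)/(237,186), the pink ball (351,173) and the green fruit (317,300). I choose the larger stand and check it by measured length.

```bash
python3 - <<'E'
from h import *
for n,G in(('s0',[(282,187,306,157),(222,213,237,186)]),('d0',[(236,199,220,176),(215,239,196,217)])):
    m,im,d=load(n); hsv=cv2.cvtColor(im,cv2.COLOR_RGB2HSV)
    red=((hsv[...,0]<6)|(hsv[...,0]>174))&(hsv[...,1]>170)
    _,L,st,c=cv2.connectedComponentsWithStats(red.astype(np.uint8))
    print(n,[(s[4],q.round(1).tolist(),np.round(atz(m,*q,26),0).tolist()) for s,q in zip(st[1:],c[1:]) if s[4]>40])
    # point cloud
    v,u=np.mgrid[0:384,0:512]
    p=cv2.undistortPoints(np.dstack([u,v]).reshape(-1,1,2).astype(float),K(m),np.array([m['k1'],0,0,0.]))[:,0]
    C=np.c_[p,np.ones(len(p))]*d.reshape(-1,1); T=np.linalg.inv(m['camera_from_world']); W=(C@T[:3,:3].T+T[:3,3]).reshape(384,512,3)
    np.save(f'pics/{n}_W.npy',W)
    for g in G:
        for uu,vv in((g[0],g[1]),(g[2],g[3])): print('  pt',W[vv,uu].round(0))
    # riser plate
    u0,v0=(184,230) if n=='s0' else (222,256); print(' plate',W[v0,u0].round(0))
    ok=(abs(W[...,2]-W[v0,u0,2])<6)&(np.hypot(*(W[...,:2]-W[v0,u0,:2]).transpose(2,0,1))<130)&(d>0)
    P=W[ok]; print(' plate ext',ok.sum(),P.min(0).round(0),P.max(0).round(0),np.median(P,0).round(1))
    # wood stem colour of large stand
    g=G[0]; cx,cy=(g[0]+g[2])/2,(g[1]+g[3])/2
    w=(hsv[...,0]>6)&(hsv[...,0]<20)&(hsv[...,1]>110)&(np.hypot(u-cx,v-cy)<25)
    P=np.array([atz(m,a,b,28)[:2] for a,b in zip(u[w],v[w])]); mu=P.mean(0); e=np.linalg.svd(P-mu,full_matrices=False)[2][0]
    print(' stem',w.sum(),mu.round(0),np.degrees(np.arctan2(e[1],e[0])).round(1),np.ptp((P-mu)@e).round(0), 'meas z',np.median(W[w],0).round(0))
    x,y=(255,125) if n=='s0' else (170,150)
    cv2.imwrite(f'pics/{n}_c.png',cv2.resize(im[y:y+100,x:x+120,::-1],None,fx=4,fy=4))
cv2.imwrite('pics/crop.png',cv2.hconcat([cv2.imread('pics/s0_c.png')[:,:400],cv2.imread('pics/d0_c.png')[:,:400]]))
E
```

```text
s0 [(np.int32(214), [281.6, 186.7], [569.0, 180.0, 26.0]), (np.int32(113), [221.5, 212.5], [508.0, -5.0, 26.0])]
  pt [583. 162.  43.]
  pt [549. 334.  35.]
  pt [516. -12.  34.]
  pt [468. 107.  27.]
 plate [ 522. -152.   80.]
 plate ext 1394 [ 448. -258.   74.] [575. -91.  86.] [ 518.3 -152.2   80. ]
 stem 208 [553. 279.] 100.4 206.0 meas z [556. 275.  33.]
d0 []
  pt [ 478. -923.  603.]
  pt [540. 310.  36.]
  pt [503. -98.  82.]
  pt [465. 104.  23.]
 plate [ 513. -162.   82.]
 plate ext 1705 [ 453. -279.   76.] [574. -89.  87.] [ 512.3 -155.3   80.7]
 stem 137 [554. 275.] 99.7 233.0 meas z [553. 271.  34.]
```

View pics/crop.png

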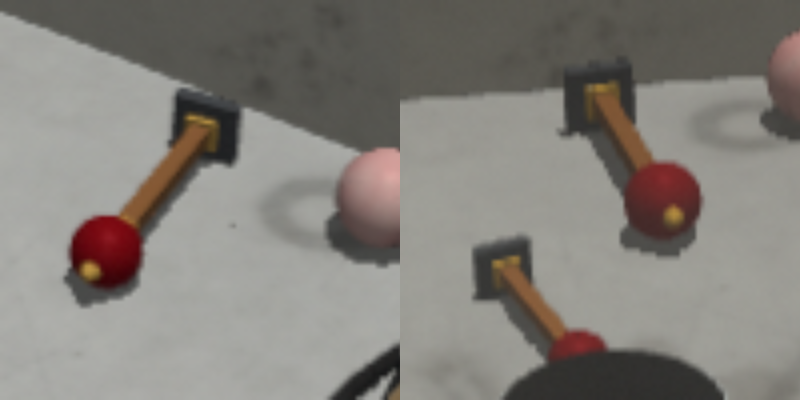

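Both crops show the full-size stand: dark foot plate, brass ring, bare wooden stem, red globe with brass tip. The other one is clearly smaller. Next I check the path for tall things.

```bash
python3 - <<'E'
from h import *
W=np.vstack([np.load(f'pics/{n}_W.npy').reshape(-1,3) for n in('s0','d0')])
for x0 in range(100,900,100):
  print(x0,[int(np.percentile(q[:,2],99)) if len(q:=W[(W[:,0]>=x0)&(W[:,0]<x0+100)&(W[:,1]>=y0)&(W[:,1]<y0+100)])>20 else -1 for y0 in range(-800,500,100)])
E
```

```text
100 [-1, -1, -1, 70, 69, 598, 2, 358, 358, 3, -1, -1, 501]
200 [-1, -1, 49, 69, 69, 71, 69, 550, 478, 85, 84, 3, 508]
300 [-1, -1, 80, 79, 90, 11, 27, 310, 284, 84, 83, 3, 503]
400 [-1, 105, 146, 146, 146, 145, 82, 80, 25, 37, 2, 3, 499]
500 [-1, 149, 149, 148, 145, 110, 82, 81, 32, 51, 35, 52, 495]
600 [-1, -1, 106, 105, 105, 104, 3, 2, 2, 3, 3, 71, 494]
700 [-1, -1, -1, 3, 30, 3, 146, 40, 40, 15, 24, 74, 506]
800 [-1, -1, -1, 26, 31, 72, 65, 55, 214, 214, 215, 214, 529]
```

```bash
python3 -m crank '[{"gripper":85,"dp":[0.94,-0.98,0],"yaw":0},{"gripper":85,"dp":[0.94,-0.98,0],"yaw":0},{"gripper":85,"dp":[0.94,-0.98,0],"yaw":0},{"gripper":85,"dp":[0.94,-0.98,0],"yaw":0},{"gripper":85,"dp":[0.94,-0.98,0],"yaw":0},{"gripper":85,"dp":[0.94,-0.98,0],"yaw":0},{"gripper":85,"dp":[0.94,-0.98,0],"yaw":0},{"gripper":85,"dp":[0.94,-0.98,0],"yaw":0},{"gripper":85,"dp":[0.94,-0.98,0],"yaw":0},{"gripper":85,"dp":[0.94,-0.98,0],"yaw":0}]'
python3 - <<'E'
from h import *
m,im,d=shot('wrist','w_r'); print(m['fov_y'],m['k1'])
v,u=np.mgrid[0:384,0:512]
p=cv2.undistortPoints(np.dstack([u,v]).reshape(-1,1,2).astype(float),K(m),np.array([m['k1'],0,0,0.]))[:,0]
C=np.c_[p,np.ones(len(p))]*d.reshape(-1,1); T=np.linalg.inv(m['camera_from_world']); W=(C@T[:3,:3].T+T[:3,3])
k=(abs(W[:,2]-80)<7)&(d.ravel()>0)&(abs(W[:,0]-514)<90)&(abs(W[:,1]+154)<90); P=W[k]
print(k.sum(),P.min(0).round(),P.max(0).round(),np.median(P,0).round(1)) if k.any() else print('plate not seen',T[:3,3])
E
python3 -m crank '[{"gripper":85,"dp":[0.94,-0.98,0],"yaw":0},{"gripper":85,"dp":[0.94,-0.98,0],"yaw":0},{"gripper":85,"dp":[0.94,-0.98,0],"yaw":0},{"gripper":85,"dp":[0.94,-0.98,0],"yaw":0},{"gripper":85,"dp":[0.94,-0.98,0],"yaw":0},{"gripper":85,"dp":[0.94,-0.98,0],"yaw":0},{"gripper":85,"dp":[0.94,-0.98,0],"yaw":0},{"gripper":85,"dp":[0.94,-0.98,0],"yaw":0},{"gripper":85,"dp":[0.94,-0.98,0],"yaw":-1},{"gripper":85,"dp":[0,0,0],"yaw":-1}]'
python3 -m crank '[{"gripper":85,"dp":[0,0,0],"yaw":-1},{"gripper":85,"dp":[0,0,0],"yaw":-1},{"gripper":85,"dp":[0,0,0],"yaw":-1},{"gripper":85,"dp":[0,0,0],"yaw":-1},{"gripper":85,"dp":[0,0,0],"yaw":-1},{"gripper":85,"dp":[0,0,0],"yaw":-1},{"gripper":85,"dp":[0,0,0],"yaw":-1},{"gripper":85,"dp":[0,0,0],"yaw":-1},{"gripper":85,"dp":[0,0,0],"yaw":-1},{"gripper":85,"dp":[0,0,0],"yaw":-1}]'
python3 - <<'E'
from h import *
shot('wrist','w1')
E
```

```text
t: 0.93
tcp_pos: [341.2, -203.6, 231.1]
ee_rot: [3.142, -0.0, 0.24]
force: [0.7, 0.1, 0.0]
width: 85.2
61.878572712073584 -0.07919271235399267
3202 [ 454. -205.   73.] [ 497. -103.   83.] [ 471.4 -158.    80.1]
t: 1.82
tcp_pos: [525.7, 117.1, 230.1]
ee_rot: [-3.139, -0.001, 0.461]
force: [-0.1, -0.0, -0.8]
width: 84.9
t: 2.65
tcp_pos: [524.0, 111.6, 230.7]
ee_rot: [-3.14, 0.0, 1.503]
force: [-0.3, -1.6, -0.3]
width: 85.0
```

View pics/w1.png

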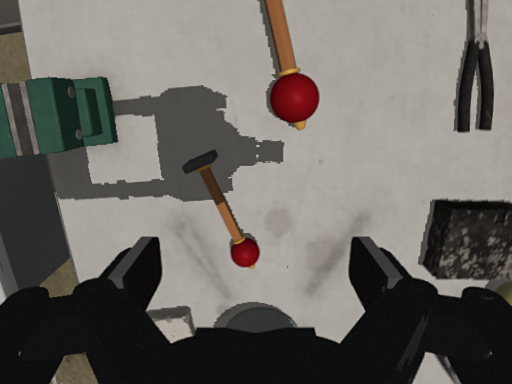

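The close view shows the large globe at (295,97), its stem running up to (275,0), and the small stand's globe at (245,252).

```bash
cat > red.py <<'E'
from h import *
def globe(f,wood=True):
    m,im,d=load(f); hsv=cv2.cvtColor(im,cv2.COLOR_RGB2HSV)
    red=((hsv[...,0]<6)|(hsv[...,0]>174))&(hsv[...,1]>150)&(im[...,0]>50)
    _,L,st,c=cv2.connectedComponentsWithStats(red.astype(np.uint8))
    for s,q in zip(st[1:],c[1:]):
        if s[4]>100: print(s.tolist(),q.round(1),'z26:',atz(m,*q,26).round(1),'depthpt',world(m,*q,d[int(q[1]),int(q[0])]).round(1))
    if wood:
        i=1+np.argmax(st[1:,4]); q=c[i]; v,u=np.mgrid[0:384,0:512]
        w=(hsv[...,0]>6)&(hsv[...,0]<22)&(hsv[...,1]>110)&(v<q[1]-20)&(abs(u-q[0])<60)
        P=np.array([atz(m,a,b,30)[:2] for a,b in zip(u[w],v[w])]); mu=P.mean(0); e=np.linalg.svd(P-mu,full_matrices=False)[2][0]
        print('stem',w.sum(),mu.round(1),np.degrees(np.arctan2(e[1],e[0])))
E
python3 -c "
from red import *
globe('w1')"
```

```text
[271, 73, 48, 50, 1834] [294.   97.4] z26: [569.6 177.8  26. ] depthpt [566.5 177.8  52.5]
[231, 240, 28, 27, 577] [245. 253.] z26: [504.6   2.   26. ] depthpt [505.2   6.6  35. ]
stem 1253 [558.5 237.1] -79.59886218510775
```

```bash
python3 -m crank '[{"gripper":85,"dp":[0,0,0],"yaw":-0.8},{"gripper":85,"dp":[0,0,0],"yaw":-0.8},{"gripper":85,"dp":[0,0,0],"yaw":-0.8},{"gripper":85,"dp":[0.95,0.93,0],"yaw":0},{"gripper":85,"dp":[0.95,0.93,0],"yaw":0},{"gripper":85,"dp":[0,0,1],"yaw":0},{"gripper":85,"dp":[0,0,1],"yaw":0},{"gripper":85,"dp":[0,0,1],"yaw":0},{"gripper":85,"dp":[0,0,1],"yaw":0},{"gripper":85,"dp":[0,0,0],"yaw":0}]'
python3 - <<'E'
from red import *
shot('wrist','w2'); globe('w2'); s=env.state(); print(s['tcp_pos'],s['ee_rot'])
E
```

```text
t: 3.53
tcp_pos: [563.8, 177.1, 103.8]
ee_rot: [-3.128, -0.001, 1.747]
force: [-0.9, -0.5, -1.6]
width: 84.7
[230, 165, 70, 68, 3828] [264.8 197.7] z26: [570.1 176.7  26. ] depthpt [568.3 184.4  51.6]
stem 4044 [556.7 254.1] 99.90460290834378
[565.89802356 177.3108652  107.4409219 ] [-3.13284663e+00 -6.39770013e-04  1.74707405e+00]
```

View pics/w2.png

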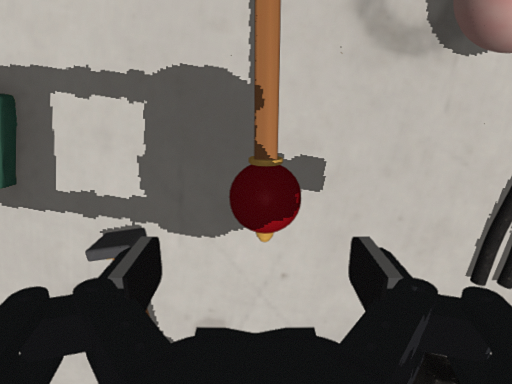

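```bash
python3 -m crank '[{"gripper":85,"dp":[0,0.08,0.9],"yaw":0},{"gripper":85,"dp":[0,0,0.9],"yaw":0},{"gripper":85,"dp":[0,0,0.9],"yaw":0},{"gripper":85,"dp":[0,0,0.5],"yaw":0},{"gripper":85,"dp":[0,0,0.3],"yaw":0},{"gripper":85,"dp":[0,0,0],"yaw":0},{"gripper":85,"dp":[0,0,0],"yaw":0},{"gripper":85,"dp":[0,0,0],"yaw":0}]'
```

```text
t: 4.25
tcp_pos: [573.4, 178.4, 8.7]
ee_rot: [3.138, 0.0, 1.748]
force: [-0.4, 0.2, 0.7]
width: 85.1
```

```bash
python3 -m crank '[{"gripper":85,"dp":[0,-0.08,0.1],"yaw":0},{"gripper":66,"dp":[0,0,0],"yaw":0},{"gripper":60,"dp":[0,0,0],"yaw":0},{"gripper":56,"dp":[0,0,0],"yaw":0},{"gripper":50,"dp":[0,0,0],"yaw":0},{"gripper":40,"dp":[0,0,0],"yaw":0},{"gripper":30,"dp":[0,0,0],"yaw":0},{"gripper":30,"dp":[0,0,0],"yaw":0},{"gripper":30,"dp":[0,0,0],"yaw":0}]'; python3 -c "
from h import *
s=env.state();print(s)"
```

```text
t: 5.0
tcp_pos: [569.3, 177.9, 4.0]
ee_rot: [3.141, 0.0, 1.749]
force: [-2.6, -0.2, 6.1]
width: 49.9
{'t': 5.0, 'qpos': array([ 1.00449794e-01,  4.86564946e-01,  1.67693118e+00, -1.05435857e-04,
        9.77866458e-01, -7.75798228e-02]), 'qd': array([-1.38560545e-04, -7.35739184e-04,  3.92816948e-06, -1.57767662e-03,
       -3.41494297e-04, -1.50695675e-03]), 'joint_efforts': array([-1.84026430e-01, -4.30686271e+01, -2.58798212e+01,  5.23154531e-02,
       -7.39553813e-01,  8.88642564e-03]), 'tcp_pos': array([569.31315263, 177.86113126,   4.01980764]), 'ee_rot': array([3.14137005e+00, 1.05019994e-04, 1.74888484e+00]), 'force': array([-2.61679763, -0.1693791 ,  6.07010605]), 'moment': array([-0.10145726,  0.38816773, -0.00103461]), 'width': 49.85718098892946}
```

```bash
python3 -m crank '[{"gripper":30,"dp":[0.1,0,-0.3],"yaw":0},{"gripper":30,"dp":[0.1,0,-0.3],"yaw":0},{"gripper":30,"dp":[0.1,0,-0.3],"yaw":0},{"gripper":30,"dp":[0.1,0,-0.3],"yaw":0},{"gripper":30,"dp":[0.1,0,-0.3],"yaw":0},{"gripper":30,"dp":[0.1,0,-0.3],"yaw":0},{"gripper":30,"dp":[0,0,0],"yaw":0},{"gripper":30,"dp":[0,0,0],"yaw":0}]'
python3 - <<'E'
from red import *
s=env.state(); print(s['tcp_pos'],s['force'],s['moment'],s['width'])
a=shot('scene','s1'); b=shot('side','d1')
A=cv2.resize(a[1][110:260,200:350,::-1],(400,400)); B=cv2.resize(b[1][110:260,150:300,::-1],(400,400)); cv2.imwrite('pics/c1.png',cv2.hconcat([A,B]))
E
```

```text
t: 5.67
tcp_pos: [566.4, 195.8, 58.2]
ee_rot: [3.14, 0.0, 1.749]
force: [-0.6, -0.7, -2.9]
width: 49.8
[566.42394446 195.83900242  58.20568147] [-0.59857127 -0.71324527 -2.91320876] [-0.13718471  0.00108558  0.02995963] 49.75144700588315
```

View pics/c1.png

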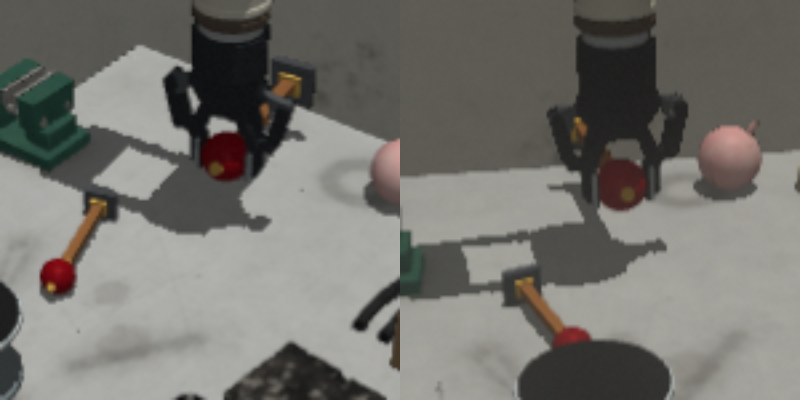

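The stem is still level: foot lifted, grip holding rigidly, Mx about −0.14 N m. I'll ease the grip in small steps at this low height until the foot swings down, using Mx as the indicator.

```bash
S='python3 -c "
from h import *
s=env.state();print(s[\"force\"].round(2),s[\"moment\"].round(3),round(s[\"width\"],2))"'
python3 -m crank '[{"gripper":48,"dp":[0,0,0],"yaw":0},{"gripper":48,"dp":[0,0,0],"yaw":0}]'|tail -1; eval "$S"
python3 -m crank '[{"gripper":49.2,"dp":[0,0,0],"yaw":0},{"gripper":49.2,"dp":[0,0,0],"yaw":0}]'|tail -1; eval "$S"
python3 -m crank '[{"gripper":49.8,"dp":[0,0,0],"yaw":0},{"gripper":49.8,"dp":[0,0,0],"yaw":0}]'|tail -1; eval "$S"
```

```text
width: 49.8
[ 0.1   0.56 -2.68] [-0.19   0.008  0.042] 49.81
width: 49.7
[ 0.24  1.   -1.36] [-0.101 -0.068 -0.035] 49.65
width: 50.1
[ 0.56  0.72 -1.95] [-0.15   0.007 -0.022] 50.12
```

```bash
cat > st.py <<'E'
from h import *
import sys
s=env.state();print(round(s['t'],2),s['tcp_pos'].round(1),s["force"].round(2),s["moment"].round(3),round(s["width"],2))
E
python3 -m crank '[{"gripper":50.3,"dp":[0,0,0],"yaw":0},{"gripper":50.3,"dp":[0,0,0],"yaw":0}]'>/dev/null; python3 st.py
python3 -m crank '[{"gripper":50.8,"dp":[0,0,0],"yaw":0},{"gripper":50.8,"dp":[0,0,0],"yaw":0}]'>/dev/null; python3 st.py
python3 -m crank '[{"gripper":51.2,"dp":[0,0,0],"yaw":0},{"gripper":51.2,"dp":[0,0,0],"yaw":0}]'>/dev/null; python3 st.py
```

```text
6.43 [565.9 195.5  57.3] [ 0.27 -0.54 -3.61] [-0.107 -0.095  0.006] 50.43
6.6 [566.  195.6  57.4] [ 0.75 -0.37 -1.48] [ 0.011 -0.045  0.   ] 50.86
6.77 [566.  195.7  57.5] [ 0.42  0.54 -1.97] [ 0.044 -0.029 -0.051] 51.32
```

It swung: Mx fell to about 0. I set an intermediate width and lift slowly so it keeps pivoting, then look.

```bash
python3 -m crank '[{"gripper":50.6,"dp":[0,0,0],"yaw":0},{"gripper":50.6,"dp":[0,0,-0.3],"yaw":0},{"gripper":50.6,"dp":[0,0,-0.3],"yaw":0},{"gripper":50.6,"dp":[0,0,-0.3],"yaw":0},{"gripper":50.6,"dp":[0,0,-0.3],"yaw":0},{"gripper":50.6,"dp":[0,0,0],"yaw":0}]'>/dev/null; python3 st.py
python3 - <<'E'
from red import *
a=shot('scene','s2'); b=shot('side','d2')
A=cv2.resize(a[1][90:240,220:370,::-1],(400,400)); B=cv2.resize(b[1][90:240,150:300,::-1],(400,400)); cv2.imwrite('pics/c2.png',cv2.hconcat([A,B]))
E
```

```text
7.27 [567.8 195.8  96.6] [-0.16 -1.06 -0.69] [-0.163 -0.073 -0.027] 50.69
```

View pics/c2.png

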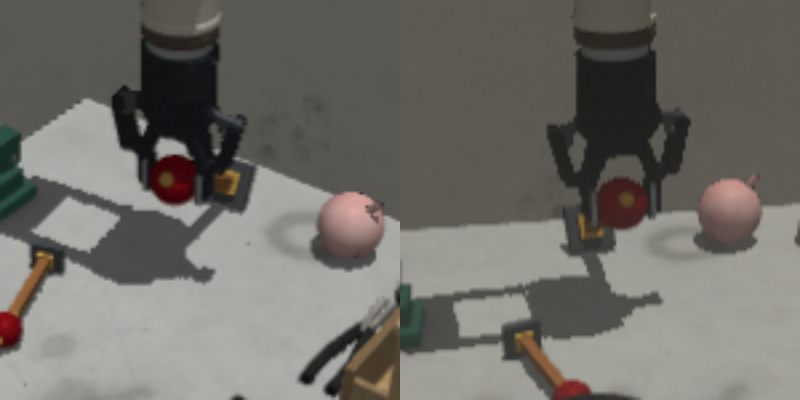

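```bash
python3 -m crank '[{"gripper":50.6,"dp":[0,0,-0.3],"yaw":0},{"gripper":50.6,"dp":[0,0,-0.3],"yaw":0},{"gripper":50.6,"dp":[0,0,-0.3],"yaw":0},{"gripper":50.6,"dp":[0,0,-0.3],"yaw":0},{"gripper":50.6,"dp":[0,0,-0.3],"yaw":0},{"gripper":50.6,"dp":[0,0,-0.3],"yaw":0},{"gripper":50.6,"dp":[0,0,0],"yaw":0},{"gripper":50.6,"dp":[0,0,0],"yaw":0}]'>/dev/null; python3 st.py
python3 -m crank '[{"gripper":50.9,"dp":[0,0,0],"yaw":0},{"gripper":50.9,"dp":[0,0,0],"yaw":0},{"gripper":50.9,"dp":[0,0,0],"yaw":0}]'>/dev/null; python3 st.py
python3 -m crank '[{"gripper":51.1,"dp":[0,0,0],"yaw":0},{"gripper":51.1,"dp":[0,0,0],"yaw":0},{"gripper":51.1,"dp":[0,0,0],"yaw":0}]'>/dev/null; python3 st.py
python3 - <<'E'
from red import *
a=shot('scene','s3'); b=shot('side','d3')
A=cv2.resize(a[1][90:240,220:370,::-1],(400,400)); B=cv2.resize(b[1][90:240,150:300,::-1],(400,400)); cv2.imwrite('pics/c3.png',cv2.hconcat([A,B]))
E
```

```text
8.03 [567.6 194.9 149.8] [ 1.8 -4.3  6.7] [-0.743  0.082  0.035] 51.44
8.28 [567.8 194.6 149.6] [-0.15 -4.15  7.42] [-0.708  0.027  0.016] 51.16
8.53 [567.8 194.6 149.6] [ 0.61 -3.5   6.79] [-0.667  0.089  0.013] 51.37
```

View pics/c3.png

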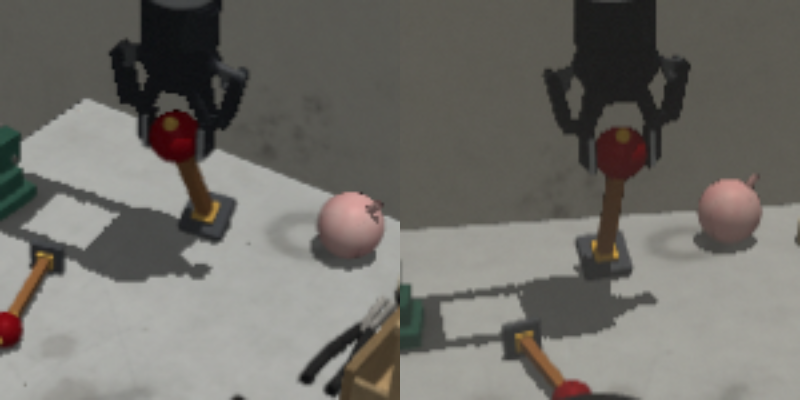

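Now the stand is about 20–25° off upright, foot edge wedged on the bench (Fz +7). I lift a little so it can hang straight, with the foot about 10 mm above the bench.

```bash
python3 -m crank '[{"gripper":50.8,"dp":[0,0,-0.2],"yaw":0},{"gripper":50.8,"dp":[0,0,-0.2],"yaw":0},{"gripper":50.8,"dp":[0,0,-0.2],"yaw":0},{"gripper":50.8,"dp":[0,0,-0.2],"yaw":0},{"gripper":50.8,"dp":[0,0,0],"yaw":0},{"gripper":50.8,"dp":[0,0,0],"yaw":0}]'>/dev/null; python3 st.py
python3 - <<'E'
from red import *
for n in('scene','side'): shot(n,n[:2]+'4')
a=load('sc4');b=load('si4')
A=cv2.resize(a[1][80:230,220:370,::-1],(400,400)); B=cv2.resize(b[1][80:230,150:300,::-1],(400,400)); cv2.imwrite('pics/c4.png',cv2.hconcat([A,B]))
E
```

```text
9.13 [566.1 195.7 171.7] [ 0.81  0.92 -2.48] [-0.027  0.028  0.023] 50.92
```

View pics/c4.png

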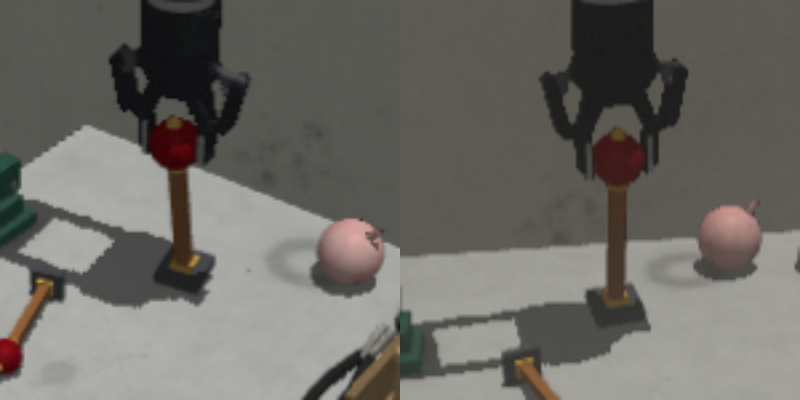

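Nearly upright and hanging. I grip firmly and lift, and fit the plate circle from the first pictures.

```bash
python3 -m crank '[{"gripper":30,"dp":[0,0,0],"yaw":0},{"gripper":30,"dp":[0,0,0],"yaw":0},{"gripper":30,"dp":[0,0,-0.4],"yaw":0},{"gripper":30,"dp":[0,0,-0.7],"yaw":0},{"gripper":30,"dp":[0,0,-0.9],"yaw":0},{"gripper":30,"dp":[0,0,-0.9],"yaw":0},{"gripper":30,"dp":[0,0,-0.7],"yaw":0},{"gripper":30,"dp":[0,0,-0.4],"yaw":0},{"gripper":30,"dp":[0,0,0],"yaw":0}]'>/dev/null; python3 st.py
python3 - <<'E'
from h import *
for n in('s0','d0'):
    m,im,d=load(n); W=np.load(f'pics/{n}_W.npy')
    k=(abs(W[...,2]-80)<5)&(np.hypot(W[...,0]-514,W[...,1]+154)<75)&(im.max(2)<110)
    k=cv2.morphologyEx(k.astype(np.uint8),cv2.MORPH_OPEN,np.ones((3,3)))
    c=max(cv2.findContours(k,cv2.RETR_EXTERNAL,cv2.CHAIN_APPROX_NONE)[0],key=len)[:,0]
    for z in(78,80,82):
        P=np.array([atz(m,*q,z)[:2] for q in c],np.float32); e=cv2.fitEllipse(P); print(n,z,np.round(e[0],1),np.round(e[1],1),np.round(cv2.minEnclosingCircle(P)[0],1))
    print(np.median(W[k>0][:,2]))
E
```

```text
9.98 [567.5 195.8 295.7] [ 0.52  0.99 -1.88] [-0.016 -0.035 -0.027] 49.44
s0 78 [ 511.5 -146.9] [109.2 111.9] [ 511.7 -146.4]
s0 80 [ 513.2 -148.4] [108.9 111.6] [ 513.4 -147.9]
s0 82 [ 514.9 -149.8] [108.6 111.3] [ 515.1 -149.3]
80.09605145971813
d0 78 [ 514.1 -143.5] [111.7 113.6] [ 514.4 -144.1]
d0 80 [ 514.  -146.5] [111.3 113.2] [ 514.3 -147.1]
d0 82 [ 513.9 -149.5] [110.8 112.8] [ 514.2 -150.1]
80.7482159047454
```

```bash
python3 -m crank '[{"gripper":30,"dp":[-0.3,-0.1,0],"yaw":0},{"gripper":30,"dp":[-0.5,-0.17,0],"yaw":0},{"gripper":30,"dp":[-0.7,-0.243,0],"yaw":0},{"gripper":30,"dp":[-0.7,-0.243,0],"yaw":0},{"gripper":30,"dp":[-0.7,-0.243,0],"yaw":0},{"gripper":30,"dp":[-0.7,-0.243,0],"yaw":0},{"gripper":30,"dp":[-0.7,-0.243,0],"yaw":0},{"gripper":30,"dp":[-0.7,-0.243,0],"yaw":0},{"gripper":30,"dp":[-0.7,-0.243,0],"yaw":0},{"gripper":30,"dp":[-0.7,-0.243,0],"yaw":0}]' >/dev/null
python3 -m crank '[{"gripper":30,"dp":[-0.7,-0.243,0],"yaw":0},{"gripper":30,"dp":[-0.7,-0.243,0],"yaw":0},{"gripper":30,"dp":[-0.7,-0.243,0],"yaw":0},{"gripper":30,"dp":[-0.7,-0.243,0],"yaw":0},{"gripper":30,"dp":[-0.7,-0.243,0],"yaw":0},{"gripper":30,"dp":[-0.5,-0.17,0],"yaw":0},{"gripper":30,"dp":[-0.4,-0.14,0],"yaw":0},{"gripper":30,"dp":[-0.16,-0.06,0],"yaw":0},{"gripper":30,"dp":[0,0,0],"yaw":0},{"gripper":30,"dp":[0,0,0],"yaw":0}]'>/dev/null; python3 st.py
python3 - <<'E'
from red import *
for n in('scene','side'): shot(n,n[:2]+'5')
a=load('sc5');b=load('si5')
A=cv2.resize(a[1][90:290,100:300,::-1],(400,400)); B=cv2.resize(b[1][90:290,120:320,::-1],(400,400)); cv2.imwrite('pics/c5.png',cv2.hconcat([A,B]))
E
```

```text
11.65 [ 511.6 -147.7  290.6] [ 0.2   0.33 -2.52] [ 0.017 -0.092  0.002] 49.82
```

View pics/c5.png

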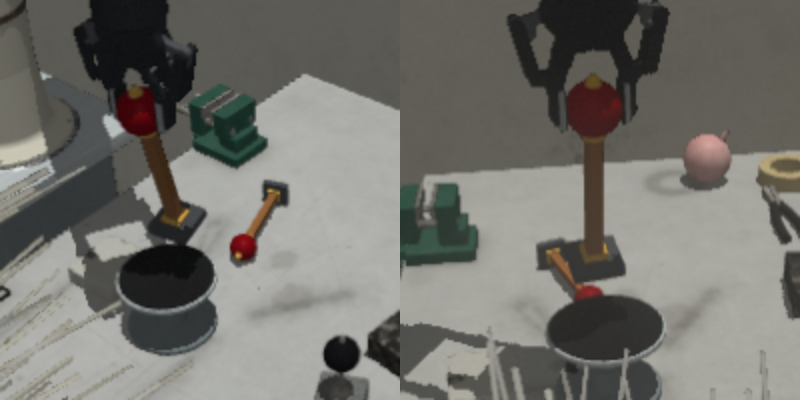

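Upright-ish over the riser, but it leans (foot towards +y in the scene crop). I measure the lean.

```bash
cat > lean.py <<'E'
from h import *
def line2(f,box):
    m,im,d=load(f); x0,x1,y0,y1=box; hsv=cv2.cvtColor(im,cv2.COLOR_RGB2HSV)
    w=(hsv[...,0]>5)&(hsv[...,0]<19)&(hsv[...,1]>100); q=np.zeros_like(w); q[y0:y1,x0:x1]=w[y0:y1,x0:x1]
    _,L,st,_=cv2.connectedComponentsWithStats(q.astype(np.uint8)); i=1+np.argmax(st[1:,4]); v,u=np.nonzero(L==i)
    vx,vy,cx,cy=cv2.fitLine(np.c_[u,v].astype(np.float32),cv2.DIST_HUBER,0,.01,.01).ravel()
    T=np.linalg.inv(m['camera_from_world']); a=T[:3,:3]@ray(m,cx-20*vx,cy-20*vy); b=T[:3,:3]@ray(m,cx+20*vx,cy+20*vy)
    n=np.cross(a,b); n/=np.linalg.norm(n); return n,T[:3,3],len(u)
def lean(fa,ba,fb,bb):
    n1,c1,k1=line2(fa,ba); n2,c2,k2=line2(fb,bb); e=np.cross(n1,n2); e*=np.sign(e[2])/np.linalg.norm(e)
    P=lambda z: np.linalg.solve(np.array([n1,n2,[0,0,1]]),[n1@c1,n2@c2,z])
    print('px',k1,k2,'axis',e.round(3),'tilt deg',np.degrees(np.arccos(e[2])).round(1),'x at z130',P(130).round(1),'at z313',P(313).round(1))
E
python3 -c "
from lean import *
lean('sc5',(165,196,155,205),'si5',(210,230,155,220))"
```

```text
px 370 154 axis [ 0.023 -0.189  0.982] tilt deg 11.0 x at z130 [ 509.8 -115.5  130. ] at z313 [ 514.1 -150.6  313. ]
```

The lean is 11°, past the self-righting 8°. So I'll offset 35 mm along −tool x, feel for the plate with the foot's edge, then arc back +x with an eased grip so the stand pivots upright on the rubber.

```bash
python3 -m crank '[{"gripper":30,"dp":[-0.4,0,0],"yaw":0},{"gripper":30,"dp":[-0.4,0,0.3],"yaw":0},{"gripper":30,"dp":[-0.37,0,0.4],"yaw":0},{"gripper":30,"dp":[0,0,0.3],"yaw":0},{"gripper":30,"dp":[0,0,0.2],"yaw":0},{"gripper":30,"dp":[0,0,0],"yaw":0}]'>/dev/null; python3 st.py
python3 -m crank '[{"gripper":30,"dp":[0,0,0.1],"yaw":0},{"gripper":30,"dp":[0,0,0],"yaw":0}]'>/dev/null; python3 st.py
python3 -m crank '[{"gripper":30,"dp":[0,0,0.1],"yaw":0},{"gripper":30,"dp":[0,0,0],"yaw":0}]'>/dev/null; python3 st.py
```

```text
12.25 [ 516.9 -182.1  252.3] [-1.32  0.69 -2.67] [ 0.001  0.024 -0.021] 49.78
12.42 [ 518.1 -182.4  252. ] [-0.07  1.33 -2.28] [ 0.018 -0.01  -0.053] 49.45
12.58 [ 518.1 -182.5  249.3] [-0.48  0.75 -3.4 ] [ 0.016  0.003 -0.003] 49.88
```

```bash
for i in 1; do python3 -m crank '[{"gripper":30,"dp":[0,0,0.1],"yaw":0},{"gripper":30,"dp":[0,0,0],"yaw":0}]'>/dev/null; done; python3 st.py
python3 -m crank '[{"gripper":30,"dp":[0,0,0.07],"yaw":0},{"gripper":30,"dp":[0,0,0],"yaw":0}]'>/dev/null; python3 st.py
```

```text
12.75 [ 518.  -182.6  246. ] [ 0.35  0.72 -1.9 ] [-0.056  0.013  0.04 ] 49.43
12.92 [ 518.5 -183.4  245.5] [-0.59 -1.5   2.01] [-0.067  0.411  0.016] 49.78
```

```bash
python3 -m crank '[{"gripper":30,"dp":[0,0,0.05],"yaw":0},{"gripper":30,"dp":[0,0,0],"yaw":0}]'>/dev/null; python3 st.py
```

```text
13.08 [ 518.8 -183.9  245.3] [-1.49  0.22  7.41] [-0.172  0.766 -0.007] 49.68
```

Contact felt at TCP z ≈ 245.5. I ease the grip and arc back along +x.

```bash
python3 -m crank '[{"gripper":50.6,"dp":[0,0,-0.03],"yaw":0},{"gripper":50.6,"dp":[0.15,0,0],"yaw":0},{"gripper":50.6,"dp":[0.15,0,0],"yaw":0},{"gripper":50.6,"dp":[0,0,0],"yaw":0}]'>/dev/null; python3 st.py
python3 -m crank '[{"gripper":50.6,"dp":[0.15,0,0],"yaw":0},{"gripper":50.6,"dp":[0.15,0,0],"yaw":0},{"gripper":50.6,"dp":[0,0,0],"yaw":0}]'>/dev/null; python3 st.py
python3 - <<'E'
from lean import *
for n in('scene','side'): shot(n,n[:2]+'6')
a=load('sc6');b=load('si6')
A=cv2.resize(a[1][90:290,100:300,::-1],(400,400)); B=cv2.resize(b[1][90:290,120:320,::-1],(400,400)); cv2.imwrite('pics/c6.png',cv2.hconcat([A,B]))
E
```

```text
13.42 [ 517.3 -173.9  245.5] [-0.21 -1.96  7.14] [-0.249  0.281  0.009] 50.53
13.67 [ 515.9 -164.7  245.2] [ 0.38 -0.97  5.45] [-0.154  0.05   0.018] 50.76
```

View pics/c6.png

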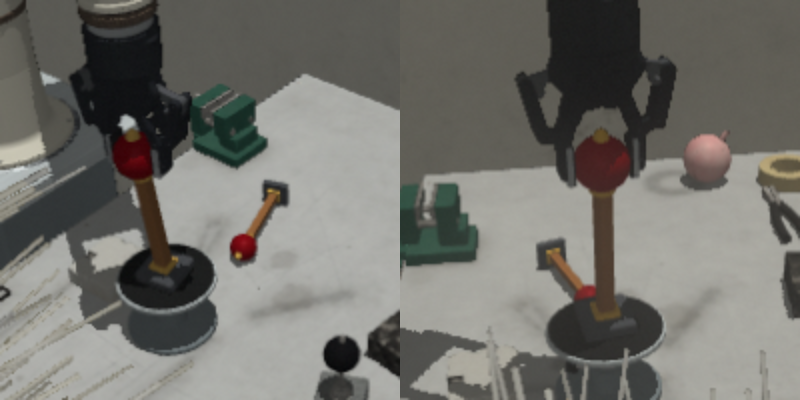

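```bash
python3 -c "
from lean import *
lean('sc6',(160,196,180,220),'si6',(210,240,185,245))"
python3 -m crank '[{"gripper":50.6,"dp":[0.15,0,0],"yaw":0},{"gripper":50.6,"dp":[0.15,0,0],"yaw":0},{"gripper":50.6,"dp":[0,0,0],"yaw":0},{"gripper":50.6,"dp":[0,0,0],"yaw":0}]'>/dev/null; python3 st.py
python3 -c "
from lean import *
for n in('scene','side'): shot(n,n[:2]+'7')
lean('sc7',(160,196,180,220),'si7',(210,240,185,245))"
```

```text
px 348 64 axis [-0.571  0.336  0.749] tilt deg 41.5 x at z130 [ 591.7 -208.5  130. ] at z313 [ 452.2 -126.4  313. ]
14.1 [ 514.  -155.8  244.6] [0.77 0.55 5.92] [-0.042 -0.167  0.046] 50.69
px 351 74 axis [ 0.039 -0.097  0.995] tilt deg 6.0 x at z130 [ 513.7 -149.7  130. ] at z313 [ 520.9 -167.5  313. ]
```

```bash
python3 -m crank '[{"gripper":50.8,"dp":[0.13,0,0],"yaw":0},{"gripper":50.8,"dp":[0.13,0,0],"yaw":0},{"gripper":50.8,"dp":[0.1,0,0.03],"yaw":0},{"gripper":50.8,"dp":[0,0,0],"yaw":0},{"gripper":50.8,"dp":[0,0,0],"yaw":0}]'>/dev/null; python3 st.py
python3 - <<'E'
from lean import *
for n in('scene','side'): shot(n,n[:2]+'8')
lean('sc8',(160,196,180,220),'si8',(212,240,185,245))
a=load('sc8');b=load('si8')
A=cv2.resize(a[1][140:260,120:240,::-1],(400,400)); B=cv2.resize(b[1][140:260,160:280,::-1],(400,400)); cv2.imwrite('pics/c8.png',cv2.hconcat([A,B]))
E
```

```text
14.62 [ 511.9 -145.1  243.3] [ 0.82 -0.48  5.93] [ 0.015 -0.2   -0.086] 50.93
px 343 82 axis [ 0.127 -0.12   0.985] tilt deg 10.1 x at z130 [ 519.3 -152.4  130. ] at z313 [ 543.  -174.8  313. ]
```

View pics/c8.png

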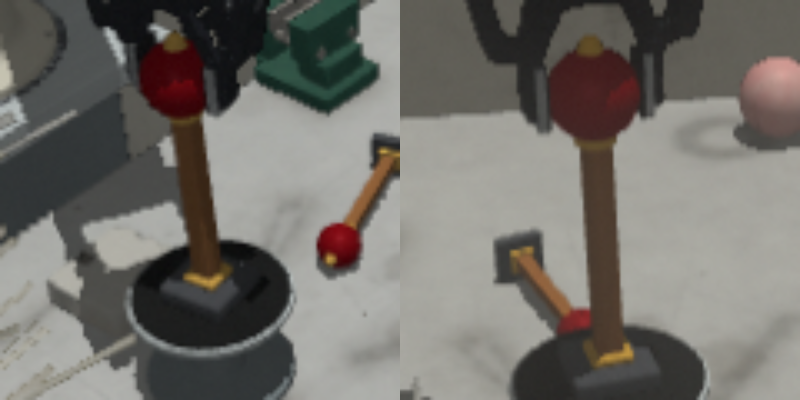

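```bash
cat > tri.py <<'E'
from h import *
def tri(fa,pa,fb,pb):
    A=[];b=[]
    for f,p in((fa,pa),(fb,pb)):
        m,_,_=load(f); T=np.linalg.inv(m['camera_from_world']); r=T[:3,:3]@ray(m,*p); r/=np.linalg.norm(r); Q=np.eye(3)-np.outer(r,r); A.append(Q); b.append(Q@T[:3,3])
    return np.linalg.lstsq(np.vstack(A),np.hstack(b),rcond=None)[0]
E
python3 - <<'E'
from tri import *
g=tri('sc8',(173.4,164),'si8',(218.2,170)); f=tri('sc8',(181.8,223.4),'si8',(223,245.6)); print(g.round(1),f.round(1))
e=g-f; print(np.degrees(np.arctan2(e[:2],e[2])))
E
```

```text
[ 513.7 -150.   261.3] [ 516.6 -151.2   97.9]
[-1.03266346  0.44312383]
```

Triangulated: globe (514,−150,261), stem base (516.6,−151). That is about 1° lean, within ~4 mm of the plate centre, with the foot bearing on the plate (Fz ≈ +6). I ease the pads off slowly.

```bash
python3 -m crank '[{"gripper":51.1,"dp":[0,0,0],"yaw":0},{"gripper":51.3,"dp":[0,0,0],"yaw":0},{"gripper":51.6,"dp":[0,0,0],"yaw":0},{"gripper":51.9,"dp":[0,0,0],"yaw":0}]'>/dev/null; python3 st.py
python3 -m crank '[{"gripper":52.4,"dp":[0,0,0],"yaw":0},{"gripper":53,"dp":[0,0,0],"yaw":0},{"gripper":54,"dp":[0,0,0],"yaw":0},{"gripper":54,"dp":[0,0,0],"yaw":0}]'>/dev/null; python3 st.py
python3 -c "
from h import *
for n in('scene','side'): shot(n,n[:2]+'9')
for f,g in(('sc8','sc9'),('si8','si9')):
    a,b=load(f)[1],load(g)[1]; H=lambda i:cv2.cvtColor(i,cv2.COLOR_RGB2HSV)
    for i in(a,b):
        h=H(i); r=(((h[...,0]<6)|(h[...,0]>174))&(h[...,1]>140)); r[:,:150]=0; r[:,232:]=0; r[185:]=0; v,u=np.nonzero(r); print(f,len(u),u.mean().round(1),v.mean().round(1))
"
```

```text
15.05 [ 511.1 -145.   242.2] [ 0.47 -0.4  -0.57] [ 0.01  -0.094 -0.046] 51.85
15.38 [ 511.1 -145.4  242.1] [-0.57  0.56 -0.04] [ 0.021 -0.065  0.046] 53.69
sc8 351 171.6 163.7
sc8 346 171.8 163.8
si8 172 220.8 163.0
si8 161 220.4 162.9
```

Force is near zero and the globe hasn't moved. Now I open wide and rise.

```bash
python3 -m crank '[{"gripper":60,"dp":[0,0,0],"yaw":0},{"gripper":70,"dp":[0,0,0],"yaw":0},{"gripper":85,"dp":[0,0,0],"yaw":0},{"gripper":85,"dp":[0,0,0],"yaw":0},{"gripper":85,"dp":[0,0,0],"yaw":0},{"gripper":85,"dp":[0,0,-0.3],"yaw":0},{"gripper":85,"dp":[0,0,-0.6],"yaw":0},{"gripper":85,"dp":[0,0,-0.9],"yaw":0},{"gripper":85,"dp":[0,0,-0.9],"yaw":0},{"gripper":85,"dp":[0,0,-0.9],"yaw":0}]'>/dev/null; python3 st.py
python3 -m crank '[{"gripper":85,"dp":[0,0,-0.6],"yaw":0},{"gripper":85,"dp":[0,0,-0.3],"yaw":0},{"gripper":85,"dp":[0,0,0],"yaw":0},{"gripper":85,"dp":[0,0,0],"yaw":0},{"gripper":85,"dp":[0,0,0],"yaw":0}]'>/dev/null; python3 st.py
python3 - <<'E'
from h import *
a=shot('scene','scA')[1];b=shot('side','siA')[1]
cv2.imwrite('pics/cA.png',cv2.hconcat([cv2.resize(a[100:300,100:330,::-1],(400,348)),cv2.resize(b[100:300,120:350,::-1],(400,348))]))
E
```

```text
16.32 [ 511.3 -145.5  352.6] [1.   0.34 0.02] [-0.043 -0.012 -0.03 ] 85.37
16.73 [ 510.9 -145.3  375.9] [-0.87  0.02 -0.42] [ 0.003 -0.047  0.019] 85.08
```

```bash
python3 - <<'E'
from tri import *
C={}
for f in('scA','siA'):
    h=cv2.cvtColor(load(f)[1],cv2.COLOR_RGB2HSV); r=(((h[...,0]<6)|(h[...,0]>174))&(h[...,1]>140)); r[:,:150]=0; r[:,240:]=0; r[190:]=0
    _,L,st,c=cv2.connectedComponentsWithStats(r.astype(np.uint8)); i=1+np.argmax(st[1:,4]); C[f]=c[i]; print(f,st[i],c[i].round(1))
print('globe',tri('scA',C['scA'],'siA',C['siA']).round(1))
# bystanders unchanged: depth diff vs first pictures at their pixels
for n0,n1,P in(('s0','scA',[(152,222),(314,263),(270,290),(271,267),(222,213)]),('d0','siA',[(160,280),(338,232),(350,262)])):
    print([round(float(load(n1)[2][v,u]-load(n0)[2][v,u]),1) for u,v in P])
env.job_done(); print(env.state()['t'])
E
```

```text
scA [163 152  24  23 411] [174.5 163.5]
siA [211 155  22  18 262] [221.9 164.5]
globe [ 521.7 -153.5  270.8]
[-5.4, 0.4, -0.5, -0.4, 2.8]
[-3.0, 0.6, 0.6]
the job is handed in; nothing more can be done
the job is handed in; nothing more can be done
```

The finial stand is standing by itself near the middle of the riser plate, and I handed the job in at about 17 s of the 48 s allowed.

**How it was done:**
- I gripped the larger stand by its globe.
- I lifted it and eased the grip in small steps so that the foot swung down.
- I carried it over the riser and felt the plate with the foot's edge, with contact at TCP z ≈ 245.5. That puts the plate top at about 80 mm, as the depth pictures did.
- I pivoted it upright on the rubber. I opened the jaws only once the foot was bearing on the plate.

**Last checks:**
- **Before letting go:** the lean was about 1° and the foot was 3–4 mm from the plate centre.
- **After letting go:** the wrist force was about 0 and the globe's image had not moved while the pads came off. With the tool 130 mm higher the globe was still upright in both cameras.
- **Bystanders:** the depth readings on the black mould and ball stand changed by less than 1 mm. Those on the white mould changed by 3–5 mm; nothing went near it, so I put that down to depth noise or shadow.

**Failed or disagreeing:**
- The last globe fix, (522, −154, 271), is 8 mm off in x and 10 mm off in z from the hand-picked one, (514, −150, 261). In the side view the segmentation cut off part of the globe, so I trust the earlier fix more.
- Two automatic lean fits (41° and 10°) were wrong because the small stand behind spoiled the side view.
- The picture limit stopped me from viewing the final picture, so that check was by numbers only.

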